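# Pack the carton and stack the caddy on the tub without nesting

### The arm

A 6-joint arm with a two-finger parallel gripper is mounted at the origin on a cart in front of the work surface, level with it; the furniture and walls round the work are solid. World frame = base frame: x ahead of the robot, y to its left, z up, the work surface at z = 0. Lengths are in m, angles in rad, forces in N, time in s.
With the tool pointing down it reaches from about 0.275 to 0.75 m from the base axis. Payload 10.2 kg.
Tool frame: the origin (TCP) lies midway between the tips of the shut fingers; the grasp point (between the pads) lies 19 mm behind it (arm.tcp_to_grasp is the distance from the TCP to the grasp point, in m); z points along the fingers, y is the direction in which the jaws open and shut (so a half turn about z gives the same grasp; the last joint's range is limited). The gripper opens to 88 mm and grips with 3 to 60 N. Pads are 18 mm wide; open, the fingers measure 123 mm over their backs; the gripper's body (75 mm by 187 mm) begins 45 mm behind the grasp point.
Start: joints at [-1.401, 0.313, 1.498, -0, 1.331, -0.223], TCP at [0.201, -0.485, 0.239] pointing down, gripper open.
Joint ranges: [-2.94, 2.94], [-0.97, 2.17], [0.19, 2.56], [-1.23, 4.37], [0.02, 3.11], [-2.88, 2.88]. Speed limits (rad/s): [2.39, 2.39, 3.01, 3.14, 3.14, 3.14].

### API

Orientations are given as a unit quaternion [w, x, y, z].
In Python, from workcell import telemetry, imaging, hand_in, spotter, arm gives the robot as it stands.
- The arm moves only by the tool jog_arm, never from a script. Its argument "motion" is a list of rows, each an object of numbers: "tx", "ty", "tz": the shift along the tool's x, y, z in m; "ax", "ay", "az": the turn, a rotation vector about the tool's x, y, z in rad; "gripper": the closure in counts, from 0 (fully open) to 255 (shut). In form: [{"tx": .., "ty": .., "tz": .., "ax": .., "ay": .., "az": .., "gripper": ..}, ...]. A call has 1 to 10 rows; each row shifts and turns the commanded pose from where the row before left it, along the tool's axes as they then stand; what a row does not reach is not made up. A row lasts 1/8 s, in which the tool goes at most 62.5 mm and 10.7 degrees, less where a joint would pass 70% of its speed; a pose out of reach is approached as far as the arm can. A call with a gripper value outside its range is refused whole. The fingers move at their own pace and stop on an object; "newtons" is the grip in N (left out, the last holds). Time passes only in rows, so rows that do not move let the fingers close. It gives the time, the measured TCP pose, the force and the opening at its end, in the units of the state.
- telemetry.read_state(): the state, without advancing time (a new reading comes with each control period).
- imaging.grab_frame(name): name is "scene" or "side" or "wrist"; returns (picture, depth): 400x640x3 uint8, blue, green, red; 400x640 float32, m along the optical axis (not along the pixel's ray), 0 where there is no reading.
- imaging.camera_info(name): a dict with "camera_matrix" (3x3 intrinsics, pixels), "D" ([k1, k2, p1, p2, k3] as OpenCV has them; the pictures are not rectified), "extrinsics" (4x4, takes a point from world to camera coordinates); the wrist camera has in their place "mount" (4x4, takes a point from camera to tool coordinates, whose origin is the TCP and whose axes are the flange's). Camera axes: x right, y down, z forward; pixel columns grow to the right and rows downward; lengths in m; the calibration is good to about 2 mm. A picture is of the moment at which its call begins: read the wrist's pose just before it. camera_info takes no time and is no camera call.
- hand_in(): hands the job in, once; it reports no verdict.
Trained networks look in the newest picture that a camera, given by its name, has taken for a name from the list of things; names that differ only in an ending like _2 or _b are one class to them, and where a whole thing is asked for, a point or a joint stands for the part that bears it (a point fixed in the world has none). Each returns a list of dicts, best first, with "p" (0 to 1); they miss things now and then, are a little off and sometimes report something else, mostly with a low value. They report only what shows in the picture. A call takes as long as a camera call. They do not tell look-alikes from the thing itself.
- spotter.find_in(camera, name): "point" ([column, row] as shares, 0 to 1, of the picture: columns of its width, rows of its height, amid what is visible of it).
The state is a dict: "time_s": time; "joints": joint angles; "qd": joint speeds; "tau": joint torques, N m; "ee_pos": TCP position; "tool_rot": TCP orientation; "ft_force": force on the tool from outside, world axes, zero at the start; "wrist_torque": the same for the moment, N m; "grip_width": finger opening in m.
Only numpy, scipy, OpenCV 4.12 (cv2) and the standard library are available. Lean on these libraries where they do the work, as an engineer would, in place of code of your own. Each camera call takes 0.05 s, during which the arm holds its last target.

### The job

Stand the loose carton from the right-hand side of the hob upright in the deep tub, then stack the handled caddy on top of that tub, turned the way round in which it stacks with all four feet seated in the rim's shallow seats instead of nesting down inside and crushing the carton (its low end then lies over the tub's high end). Leave the tub about where it stands and upright, and leave the other things alone.

Things in the scene. Friction and masses are not known exactly. Their poses are not given: they have to be found in the camera images.
- deep_tub: Deep grey stepped tub without handle, 150 (x) x 110 (y) x 96 mm high, loose, 0.45 kg; origin: centre of its underside, z up. Its +x end is the low end (rim scooped down 19 mm over the middle 56 mm); its -x end has the full rim. Inside: floor 3 mm thick, 120 x 66 mm clear up to a shoulder 66 mm above the underside, 136 x 80 mm above that. Stands beside the caddy, left or right of it.
- tub_seat (a point): Point in the deep tub 91 mm straight above its origin (axes as the tub's): the caddy's underside centre comes here when stacked, its +x along the tub's -x. Each long rim has two shallow seats for feet, 5 mm deep, 22 mm long, at tub x = -44 and +18 mm, and two deep pockets at x = +44 and -18. Feet have 4 mm play in the seats. Turned the same way as the tub, a caddy drops on into the pockets and nests.
- caddy_grip (a point): Middle of the caddy's handle: a square bar 14 x 14 mm, 100 mm long along the caddy's y, 93 mm above the caddy's underside and centred over it (86 mm clear between its posts, 80 mm clear under it). Axes are the caddy's: z up, +x towards its low end. The caddy is the shallow grey tub with the bridge handle, loose, 150 (x) x 110 (y) mm, rim at 55 mm, 0.24 kg.
- caddy_low_end (a point): Top edge of the caddy's low (scooped) end, 70 mm from its centre along its +x, 36 mm above its underside; the other end has the full rim. The caddy's four feet, 14 x 14 mm, are the lower ends of the ribs outside its long walls, level with its underside, at caddy x = +44 and -18 mm, y = +-41 mm.
- carton_center (a point): Centre (40 mm above its underside) of the plain beige carton to be packed, 50 (x) x 31 (y) x 80 mm high, standing upright at the right side of the hob, 0.12 kg; y is its thin direction, z up.
- honey_jar: bystander: honey jar, 64 mm wide, 97 tall, at the back left; origin: centre of its underside
- spice_jar: bystander: spice jar with a black cap, 41 mm wide, 105 tall, at the back; origin: centre of its underside
- spice_jar_low: bystander: second spice jar, 41 mm wide, 105 tall, at the front left; origin: centre of its underside
- fish_tin: bystander: flat round tin, 86 mm wide, 40 tall, at the back right; origin: centre of its underside
- tea_carton: bystander: thin small carton, 64 x 23 x 86 mm, at the back; not the carton to be packed; origin: centre of its underside
- timer: bystander: round kitchen timer, 68 mm wide, 58 tall, at the front right; origin: centre of its underside
Things that resemble listed ones, but are neither listed nor needed, are in the scene too. What is shaped like the part that bears carton_center but blue or green is not meant.

How it is judged:
On the way:
1. the carton stands upright in the deep tub, let go, before the caddy is on it (x of carton_center in the frame of deep_tub between -0.06 and 0.06 m and y of carton_center in the frame of deep_tub between -0.033 and 0.033 m and z of carton_center in the frame of deep_tub between 0.038 and 0.05 m and angle between carton_center's own z axis and vertical below 0.15 rad and contact force between the fingers and carton below 0.05 N and horizontal distance between caddy_grip and deep_tub above 0.1 m), for 0.2 s.
At the end, for the whole second after the job is handed in: Carton upright (0.15 rad) on the deep tub's floor; caddy turned end for end to the tub (0.15 rad), level (0.05 rad), centred (8 mm), feet down in the shallow seats: handle middle 181 to 186.5 mm above the tub's underside (184 seated); at rest (x of carton_center in the frame of deep_tub between -0.06 and 0.06 m and y of carton_center in the frame of deep_tub between -0.033 and 0.033 m and z of carton_center in the frame of deep_tub between 0.038 and 0.05 m and angle between carton_center's own z axis and vertical below 0.15 rad and x of caddy_grip in the frame of deep_tub between -0.008 and 0.008 m and y of caddy_grip in the frame of deep_tub between -0.008 and 0.008 m and z of caddy_grip in the frame of deep_tub between 0.181 and 0.1865 m and x of caddy_low_end in the frame of deep_tub below -0.05 m and angle between each of caddy_grip, deep_tub's own z axis and vertical below 0.05 rad and angle between the x axis of caddy_grip and the x axis of deep_tub, either way round below 0.15 rad and linear speed of deep_tub below 0.02 m/s); the robot touches nothing.
It fails at once if the deep tub is shoved more than 60 mm or tipped (distance of deep_tub from where it was at the start of the episode above 0.06 m or angle between deep_tub's own z axis and vertical above 0.35 rad).
It fails at once if a bystander is moved more than 30 mm (distance of any of honey_jar, spice_jar, spice_jar_low, fish_tin, tea_carton, timer from where it was at the start of the episode above 0.03 m).
It also fails if it takes over 53 s, if anything falls off the work surface, if the arm or the gripper's body presses on something with over 40 N, if the wrist force passes 120 N, or if a joint passes its speed limit or range.

## Working session

There is one attempt and no reset: what is moved stays moved. The work goes in short steps, Python scripts to look and compute and a tool call to move; the robot and the scene stay as the last step left them, time stands still between calls to the robot, and variables do not carry over. Pictures are saved under pics/ and viewed, and the job is handed in when it is done.

Besides the shell and the picture viewer there is one more tool, called after "Emit:" by a JSON object that holds its "op" and its "data", one argument or row to a line. jog_arm: Moves the arm, as the interface text tells. Its arguments: {"type":"object","properties":{"motion":{"type":"array"},"newtons":{"type":"number"}},"required":["motion"]}

```bash
ls; mkdir -p pics
cat > h.py <<'E'
import numpy as np, cv2
from workcell import telemetry, imaging, hand_in, spotter, arm
from scipy.spatial.transform import Rotation as R
def q2R(q): return R.from_quat([q[1],q[2],q[3],q[0]]).as_matrix()
def toolT(s):
    T=np.eye(4);T[:3,:3]=q2R(s["tool_rot"]);T[:3,3]=s["ee_pos"];return T
def grab(name):
    s=telemetry.read_state()
    img,d=imaging.grab_frame(name)
    ci=imaging.camera_info(name)
    if name=="wrist": c2w=toolT(s)@np.array(ci["mount"])
    else: c2w=np.linalg.inv(np.array(ci["extrinsics"]))
    return img,d,np.array(ci["camera_matrix"]),np.array(ci["D"]),c2w
def cloud(d,K,D,c2w):
    h,w=d.shape
    u,v=np.meshgrid(np.arange(w),np.arange(h))
    p=cv2.undistortPoints(np.stack([u,v],-1).reshape(-1,1,2).astype(np.float64),K,D).reshape(h,w,2)
    P=np.dstack([p[...,0]*d,p[...,1]*d,d])
    W=P@c2w[:3,:3].T+c2w[:3,3]
    W[d<=0]=np.nan
    return W
def proj(P,K,D,c2w):
    w2c=np.linalg.inv(c2w)
    rv=cv2.Rodrigues(w2c[:3,:3])[0]
    return cv2.projectPoints(np.array(P,float).reshape(-1,1,3),rv,w2c[:3,3],K,D)[0].reshape(-1,2)
E
python3 - <<'E'
from h import *
print({k:np.round(v,3) for k,v in telemetry.read_state().items()}, arm.tcp_to_grasp)
for n in["scene","side","wrist"]:
    img,d,K,D,c=grab(n)
    cv2.imwrite(f"pics/{n}0.png",img); np.savez(f"{n}0.npz",img=img,d=d,K=K,D=D,c=c)
    print(n,np.round(c,3).tolist(),K[0,0],D, (d>0).mean())
for n in["scene","side"]:
  for t in["deep_tub","caddy_grip","caddy_low_end","carton_center","tub_seat"]:
    print(n,t,[(np.round(np.array(r["point"])*[640,400]),round(r["p"],2)) for r in spotter.find_in(n,t)])
E
```

```text
pics
{'time_s': np.float64(0.0), 'joints': array([-1.401,  0.313,  1.498,  0.   ,  1.331, -0.223]), 'qd': array([-0.002,  0.002, -0.002, -0.   ,  0.001, -0.001]), 'tau': array([ 2.0000e-03, -4.0221e+01, -2.5227e+01,  7.0000e-02,  3.5000e-02,
       -0.0000e+00]), 'ee_pos': array([ 0.201, -0.485,  0.238]), 'tool_rot': array([-0.001,  0.981,  0.195,  0.   ]), 'ft_force': array([0.305, 0.017, 0.091]), 'wrist_torque': array([ 0.035, -0.02 ,  0.035]), 'grip_width': np.float64(0.088)} 0.0187
scene [[-0.53, -0.716, 0.455, 0.145], [-0.848, 0.456, -0.27, 0.259], [-0.014, -0.529, -0.849, 0.795], [0.0, 0.0, 0.0, 1.0]] 377.545986992803 [-0.02354361  0.          0.          0.          0.        ] 0.9958203125
side [[0.984, -0.087, 0.154, 0.369], [-0.177, -0.456, 0.872, -0.818], [-0.006, -0.886, -0.464, 0.542], [0.0, 0.0, 0.0, 1.0]] 368.4371156577967 [-0.06955233  0.          0.          0.          0.        ] 0.9961328125
wrist [[0.384, -0.874, -0.3, 0.279], [-0.924, -0.364, -0.122, -0.452], [-0.002, 0.324, -0.946, 0.383], [0.0, 0.0, 0.0, 1.0]] 337.6784593580177 [-0.0272594  0.         0.         0.         0.       ] 0.99606640625
scene deep_tub [(array([244., 241.]), 0.9)]
scene caddy_grip [(array([348., 194.]), 0.81)]
scene caddy_low_end [(array([345., 192.]), 0.89)]
scene carton_center [(array([397., 167.]), 0.7), (array([307., 285.]), 0.65)]
scene tub_seat [(array([243., 243.]), 0.6)]
side deep_tub [(array([312., 184.]), 0.81)]
side caddy_grip [(array([325., 232.]), 0.84)]
side caddy_low_end []
side carton_center [(array([273., 243.]), 0.74), (array([268., 204.]), 0.68), (array([340., 270.]), 0.66)]
side tub_seat [(array([317., 182.]), 0.79), (array([378., 197.]), 0.58)]
```

View pics/scene0.png

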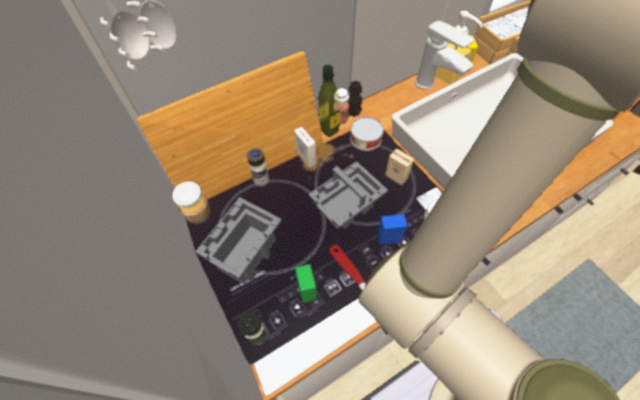

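View pics/side0.png

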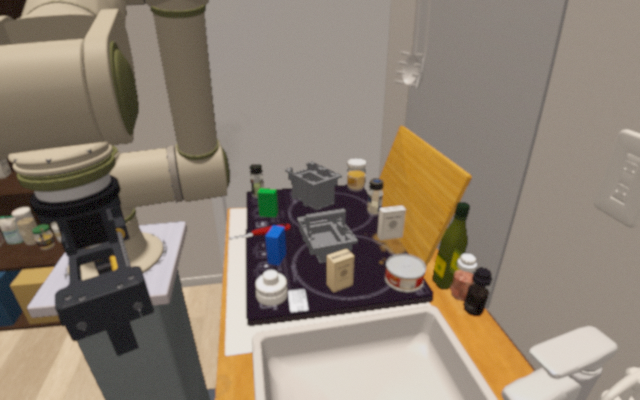

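View pics/wrist0.png

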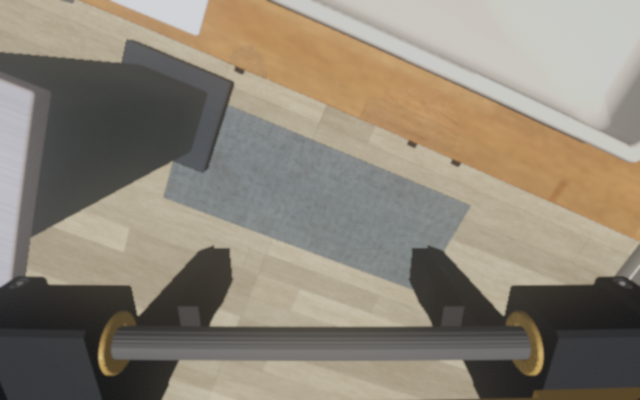

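The beige carton shows at scene (399,167) and side (340,270). The blue one, scene (392,229), and the green one, scene (306,283), are look-alikes. The white box at scene (305,146) is the tea carton. Tub: scene (240,240), side (314,186). Caddy: scene (347,194), side (326,232). Next I'll merge the depth into a height map and crop the carton.

```bash
cat > m.py <<'E'
from h import *
x0,x1,y0,y1,r=0.25,0.85,-0.45,0.45,0.0015
ims=[]
for n in["scene","side"]:
    z=np.load(f"{n}0.npz"); W=cloud(z["d"],z["K"],z["D"],z["c"]).reshape(-1,3); col=z["img"].reshape(-1,3)
    ok=np.isfinite(W[:,0])&(W[:,0]>x0)&(W[:,0]<x1)&(W[:,1]>y0)&(W[:,1]<y1)&(W[:,2]>-0.03)&(W[:,2]<0.16)
    W=W[ok];col=col[ok]; o=np.argsort(W[:,2]);W=W[o];col=col[o]
    im=np.zeros((300,450,3),np.uint8)
    i=((x1-W[:,0])/0.002).astype(int);j=((y1-W[:,1])/0.002).astype(int)
    hh=cv2.applyColorMap(np.clip(W[:,2]/0.15*255,0,255).astype(np.uint8).reshape(-1,1),cv2.COLORMAP_JET)[:,0]
    im2=im.copy(); im[i,j]=col; im2[i,j]=hh
    ims.append(np.vstack([im,im2]))
    # colour masks / points: carton
    print(n,"table z",np.median(W[W[:,2]<0.02,2]))
cv2.imwrite("pics/top.png",cv2.resize(np.hstack(ims),(800,533)))
s=np.load("scene0.npz")["img"][130:200,360:440]; t=np.load("side0.npz")["img"][235:305,300:380]
cv2.imwrite("pics/crop.png",cv2.resize(np.hstack([s,t]),None,fx=5,fy=5,interpolation=2))
E
python3 m.py
```

```text
scene table z 0.0006474816705523967
side table z -0.0007506779617925119
```

View pics/top.png

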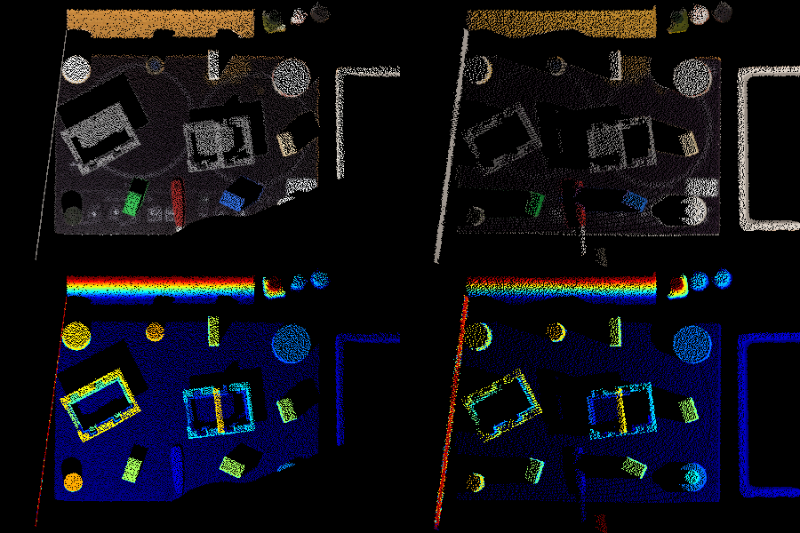

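View pics/crop.png

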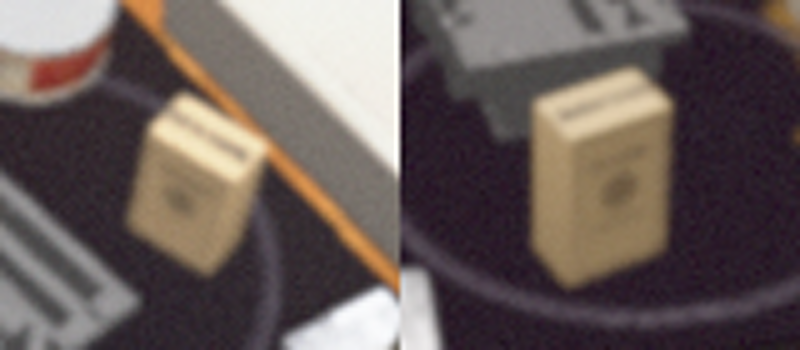

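```bash
cat > m2.py <<'E'
from h import *
Ws={}
for n in["scene","side"]:
    z=np.load(f"{n}0.npz"); W=cloud(z["d"],z["K"],z["D"],z["c"]).reshape(-1,3); Ws[n]=W[np.isfinite(W[:,0])]
def box(c,hw,zlo,zhi,nm,trim=True):
    for n in list(Ws)+["both"]:
        W=np.vstack(list(Ws.values())) if n=="both" else Ws[n]
        P=W[(abs(W[:,0]-c[0])<hw)&(abs(W[:,1]-c[1])<hw)&(W[:,2]>zlo)&(W[:,2]<zhi)]
        if len(P)<10: print(nm,n,len(P));continue
        (a,b),(w,h),ang=cv2.minAreaRect(P[:,:2].astype(np.float32))
        print(nm,n,len(P),"c",round(a,4),round(b,4),"wh",round(w,4),round(h,4),"ang",round(ang,1),"z",np.round(np.percentile(P[:,2],[50,95]),4))
box((0.54,-0.2),0.06,0.073,0.095,"carton")
box((0.547,0.225),0.11,0.088,0.11,"tubtop")
box((0.525,-0.045),0.1,0.045,0.065,"caddyrim")
box((0.525,-0.045),0.1,0.085,0.11,"handle")
W=np.vstack(list(Ws.values()))
for nm,c,zr in[("tub",(0.547,0.225),(0.06,0.11)),("caddy",(0.525,-0.045),(0.025,0.11))]:
    P=W[(abs(W[:,0]-c[0])<0.11)&(abs(W[:,1]-c[1])<0.11)&(W[:,2]>zr[0])&(W[:,2]<zr[1])]
    im=np.zeros((220,220),np.float32)
    P=P[np.argsort(P[:,2])]
    im[((c[0]+.11-P[:,0])*1000).astype(int).clip(0,219),((c[1]+.11-P[:,1])*1000).astype(int).clip(0,219)]=(P[:,2]-zr[0])/(zr[1]-zr[0])
    c3=cv2.applyColorMap((im*255).astype(np.uint8),cv2.COLORMAP_JET); c3[im==0]=0
    cv2.imwrite(f"pics/{nm}h.png",cv2.resize(c3,(600,600),interpolation=0))
E
python3 m2.py; python3 -c "
import cv2,numpy as np
cv2.imwrite('pics/hh.png',cv2.resize(np.hstack([cv2.imread('pics/tubh.png'),cv2.imread('pics/caddyh.png')]),(800,400)))"
```

```text
carton scene 247 c 0.5268 -0.1959 wh 0.0509 0.0332 ang 17.2 z [0.0804 0.0828]
carton side 261 c 0.5263 -0.1993 wh 0.0514 0.0333 ang 18.6 z [0.0793 0.0807]
carton both 508 c 0.5264 -0.1975 wh 0.0526 0.0359 ang 17.2 z [0.0797 0.0822]
tubtop scene 1233 c 0.5717 0.2582 wh 0.205 0.1815 ang 27.4 z [0.0955 0.0995]
tubtop side 609 c 0.5419 0.2389 wh 0.2178 0.1785 ang 73.8 z [0.0944 0.1068]
tubtop both 1842 c 0.5422 0.238 wh 0.2166 0.181 ang 74.8 z [0.0951 0.1042]
caddyrim scene 845 c 0.5262 -0.0426 wh 0.112 0.152 ang 7.4 z [0.0539 0.0576]
caddyrim side 562 c 0.525 -0.0466 wh 0.1103 0.1515 ang 7.3 z [0.0527 0.0558]
caddyrim both 1407 c 0.526 -0.0445 wh 0.1129 0.1555 ang 7.3 z [0.0533 0.0575]
handle scene 315 c 0.5257 -0.0426 wh 0.1006 0.0149 ang 7.3 z [0.0996 0.1021]
handle side 276 c 0.5256 -0.0477 wh 0.0999 0.0163 ang 6.4 z [0.0964 0.1001]
handle both 591 c 0.5259 -0.0453 wh 0.1009 0.0203 ang 7.3 z [0.0985 0.1017]
```

View pics/hh.png

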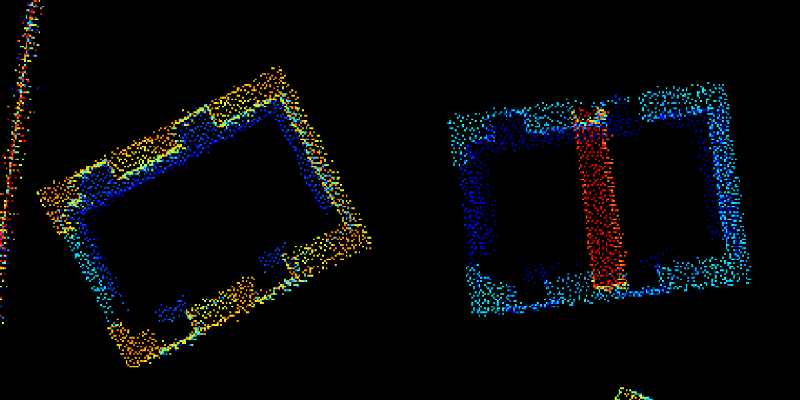

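```bash
cat > m3.py <<'E'
from m2 import *
print("----")
for n in list(Ws)+["both"]:
    W=np.vstack(list(Ws.values())) if n=="both" else Ws[n]
    P=W[(abs(W[:,0]-.547)<.11)&(abs(W[:,1]-.225)<.11)&(W[:,2]>.085)&(W[:,2]<.103)]
    c=np.array([.547,.225]); a=np.deg2rad(28)
    # drop wall: use rotated window
    u=np.array([-np.sin(a),np.cos(a)]);v=np.array([np.cos(a),np.sin(a)])
    q=P[:,:2]-c; P=P[(abs(q@u)<.085)&(abs(q@v)<.065)]
    r=cv2.minAreaRect(P[:,:2].astype(np.float32)); print("tub",n,len(P),np.round(r[0],4),np.round(r[1],4),round(r[2],1),np.median(P[:,2]))
W=Ws["scene"]
for n in Ws:
    W=Ws[n]
    for lo,hi in[(.12,.2),(.2,.3),(.3,.45)]:
        P=W[(W[:,0]>.4)&(W[:,0]<.75)&(W[:,1]>.29)&(W[:,1]<.45)&(W[:,2]>lo)&(W[:,2]<hi)]
        if len(P)>20: f=np.polyfit(P[:,0],P[:,1],1); print(n,"wall y at x=.45,.55,.65",np.round(np.polyval(f,[.45,.55,.65]),4),len(P),np.std(P[:,1]-np.polyval(f,P[:,0])))
print(np.round(imaging.camera_info("wrist")["mount"],4))
E
python3 m3.py | sed -n '/----/,$p'
```

```text
----
tub scene 1192 [0.5434 0.2301] [0.1285 0.1578] 27.4 0.09515033047138866
tub side 367 [0.5448 0.2289] [0.1297 0.1581] 28.0 0.0925922227172934
tub both 1559 [0.5445 0.2293] [0.1297 0.159 ] 28.0 0.09440274118166281
scene wall y at x=.45,.55,.65 [0.345  0.3315 0.318 ] 1400 0.00024311283238960947
scene wall y at x=.45,.55,.65 [0.3451 0.3316 0.3181] 2488 0.0003483412533864713
scene wall y at x=.45,.55,.65 [0.3447 0.3313 0.3178] 6550 0.0004881179844080719
side wall y at x=.45,.55,.65 [0.3437 0.3306 0.3175] 2493 0.002310327234430746
side wall y at x=.45,.55,.65 [0.3437 0.3305 0.3173] 3442 0.0022894350863201024
side wall y at x=.45,.55,.65 [0.3436 0.3304 0.3172] 5889 0.002204155571315693
[[ 8.000e-04 -9.461e-01 -3.239e-01  8.500e-02]
 [ 1.000e+00  1.200e-03 -1.000e-03 -4.000e-04]
 [ 1.300e-03 -3.239e-01  9.461e-01 -1.450e-01]
 [ 0.000e+00  0.000e+00  0.000e+00  1.000e+00]]
```

Emit:
{"op": "jog_arm", "data": {
  "motion": [
    {"tx":0.03,"ty":-0.01,"az":0.0},
    {"tx":0.045,"ty":-0.0155},
    {"tx":0.045,"ty":-0.0155},
    {"tx":0.045,"ty":-0.0155},
    {"tx":0.045,"ty":-0.0155},
    {"tx":0.045,"ty":-0.0155},
    {"tx":0.045,"ty":-0.0155,"tz":0.01},
    {"tx":0.045,"ty":-0.0155,"tz":0.01},
    {"tx":0.045,"ty":-0.0155,"tz":0.015},
    {"tx":0.021,"ty":-0.007,"tz":0.014,"az":0.087}
  ]
}}

```text
invalid input
```

Emit:
{"op": "jog_arm", "data": {
  "motion": [
    {"tx":0}
  ]
}}

```text
invalid input
```

Run:
```python
from h import *
img,d,K,D,c=grab("wrist"); s=telemetry.read_state(); print(s["time_s"],s["ee_pos"],s["tool_rot"],s["joints"])
np.savez("w1.npz",img=img,d=d,K=K,D=D,c=c); cv2.imwrite("pics/w1.png",img)
W=cloud(d,K,D,c).reshape(-1,3)
for nm,cc,hw,lo,hi in[("carton",(.5265,-.1975),.05,.073,.09),]:
    P=W[(abs(W[:,0]-cc[0])<hw)&(abs(W[:,1]-cc[1])<hw)&(W[:,2]>lo)&(W[:,2]<hi)]
    print(nm,len(P),cv2.minAreaRect(P[:,:2].astype(np.float32)),np.median(P[:,2]))
```

```text
0.7 [ 0.2009516  -0.48502471  0.2387197 ] [-2.16271939e-06  9.80771394e-01  1.95160120e-01 -1.27566124e-05] [-1.40137531e+00  3.12900036e-01  1.49770122e+00 -2.63754252e-05
  1.33099503e+00 -2.23414132e-01]
carton 0 ((0.0, 0.0), (0.0, 0.0), 0.0) nan
  return _methods._mean(a, axis=axis, dtype=dtype,
  ret = ret.dtype.type(ret / rcount)
```

View pics/w1.png

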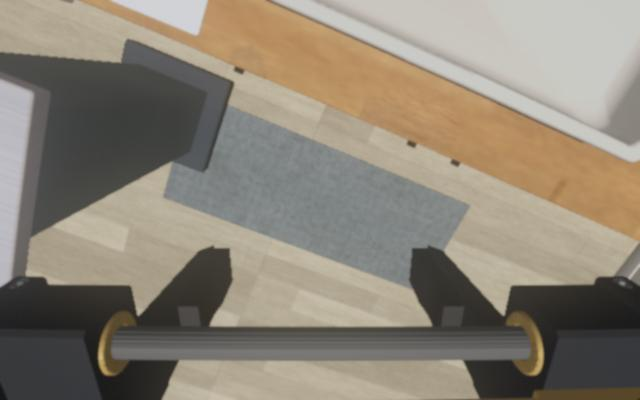

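The call was refused and nothing moved. The rows probably need every field, so I'll fill them all in.

Emit:
{"op": "jog_arm", "data": {
  "motion": [
    {"tx":0.03,"ty":-0.01,"tz":0,"ax":0,"ay":0,"az":0,"gripper":0},
    {"tx":0.045,"ty":-0.0155,"tz":0,"ax":0,"ay":0,"az":0,"gripper":0},
    {"tx":0.045,"ty":-0.0155,"tz":0,"ax":0,"ay":0,"az":0,"gripper":0},
    {"tx":0.045,"ty":-0.0155,"tz":0,"ax":0,"ay":0,"az":0,"gripper":0},
    {"tx":0.045,"ty":-0.0155,"tz":0,"ax":0,"ay":0,"az":0,"gripper":0},
    {"tx":0.045,"ty":-0.0155,"tz":0,"ax":0,"ay":0,"az":0,"gripper":0},
    {"tx":0.045,"ty":-0.0155,"tz":0.01,"ax":0,"ay":0,"az":0,"gripper":0},
    {"tx":0.045,"ty":-0.0155,"tz":0.01,"ax":0,"ay":0,"az":0,"gripper":0},
    {"tx":0.045,"ty":-0.0155,"tz":0.015,"ax":0,"ay":0,"az":0,"gripper":0},
    {"tx":0.021,"ty":-0.007,"tz":0.014,"ax":0,"ay":0,"az":0.087,"gripper":0}
  ]
}}

```text
time_s: 1.95
ee_pos: [0.528, -0.1957, 0.1891]
tool_rot: [-0.0, 0.988, 0.152, 0.0]
ft_force: [0.6, 0.3, -0.2]
grip_width: 0.088
```

Emit:
{"op": "jog_arm", "data": {
  "motion": [
    {"tx":0,"ty":0,"tz":0,"ax":0,"ay":0,"az":0,"gripper":0}
  ]
}}

```text
time_s: 2.08
ee_pos: [0.5269, -0.1963, 0.1887]
tool_rot: [-0.001, 0.988, 0.154, -0.001]
ft_force: [-0.4, -0.9, -0.3]
grip_width: 0.0885
```

```bash
cat > look.py <<'E'
from h import *
import sys
def look(name,items):
    img,d,K,D,c=grab("wrist"); s=telemetry.read_state(); print(round(float(s["time_s"]),2),np.round(s["ee_pos"],4),np.round(s["tool_rot"],4),np.round(s["joints"],3),s["grip_width"])
    np.savez(name+".npz",img=img,d=d,K=K,D=D,c=c); cv2.imwrite(f"pics/{name}.png",img)
    W=cloud(d,K,D,c).reshape(-1,3)
    for nm,cc,hw,lo,hi in items:
        P=W[(abs(W[:,0]-cc[0])<hw)&(abs(W[:,1]-cc[1])<hw)&(W[:,2]>lo)&(W[:,2]<hi)]
        if len(P): print(nm,len(P),cv2.minAreaRect(P[:,:2].astype(np.float32)),np.median(P[:,2]))
E
python3 - <<'E'
from look import *
look("w1",[("carton",(.5265,-.1975),.05,.073,.09)])
E
```

```text
2.12 [ 0.5266 -0.1973  0.1896] [-2.000e-04  9.881e-01  1.535e-01 -3.000e-04] [-0.567  0.436  1.454 -0.     1.252  0.696] 0.0883724303241701
carton 2280 ((0.5276109576225281, -0.1962074190378189), (0.05019719526171684, 0.030261961743235588), 17.419071197509766) 0.07918027820838017
```

View pics/w1.png

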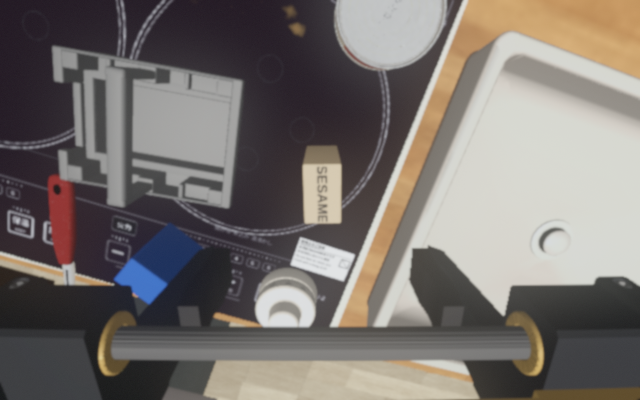

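The wrist view shows the beige "SESAME" carton at (322,185), standing upright with the jaws aligned. The wrist camera gives its centre as (0.5276, -0.1962), with the top at 0.079. Blue look-alike at (160,262), caddy at (150,125). Descending to grip the beige one.

Emit:
{"op": "jog_arm", "data": {
  "motion": [
    {"tx":0.001,"ty":-0.001,"tz":0.03,"ax":0,"ay":0,"az":0,"gripper":0},
    {"tx":0,"ty":0,"tz":0.04,"ax":0,"ay":0,"az":0,"gripper":0},
    {"tx":0,"ty":0,"tz":0.04,"ax":0,"ay":0,"az":0,"gripper":0},
    {"tx":0,"ty":0,"tz":0.025,"ax":0,"ay":0,"az":0,"gripper":0},
    {"tx":0,"ty":0,"tz":0.012,"ax":0,"ay":0,"az":0,"gripper":0},
    {"tx":0,"ty":0,"tz":0,"ax":0,"ay":0,"az":0,"gripper":255},
    {"tx":0,"ty":0,"tz":0,"ax":0,"ay":0,"az":0,"gripper":255},
    {"tx":0,"ty":0,"tz":0,"ax":0,"ay":0,"az":0,"gripper":255},
    {"tx":0,"ty":0,"tz":0,"ax":0,"ay":0,"az":0,"gripper":255},
    {"tx":0,"ty":0,"tz":0,"ax":0,"ay":0,"az":0,"gripper":255}
  ],
  "newtons": 15
}}

```text
time_s: 3.38
ee_pos: [0.5274, -0.1962, 0.0429]
tool_rot: [0.0, 0.988, 0.152, 0.0]
ft_force: [0.3, -0.4, -0.5]
grip_width: 0.0403
```

Emit:
{"op": "jog_arm", "data": {
  "motion": [
    {"tx":0,"ty":0,"tz":0,"ax":0,"ay":0,"az":0,"gripper":255},
    {"tx":0,"ty":0,"tz":0,"ax":0,"ay":0,"az":0,"gripper":255},
    {"tx":0,"ty":0,"tz":0,"ax":0,"ay":0,"az":0,"gripper":255}
  ],
  "newtons": 15
}}

```text
time_s: 3.75
ee_pos: [0.5274, -0.1962, 0.0428]
tool_rot: [0.0, 0.988, 0.152, 0.0]
ft_force: [1.0, -0.2, 0.4]
grip_width: 0.0301
```

Emit:
{"op": "jog_arm", "data": {
  "motion": [
    {"tx":0,"ty":0,"tz":-0.025,"ax":0,"ay":0,"az":0,"gripper":255},
    {"tx":0,"ty":0,"tz":-0.05,"ax":0,"ay":0,"az":0,"gripper":255},
    {"tx":0,"ty":0,"tz":-0.05,"ax":0,"ay":0,"az":0,"gripper":255},
    {"tx":0.008,"ty":-0.02,"tz":-0.05,"ax":0,"ay":0,"az":0,"gripper":255},
    {"tx":0.018,"ty":-0.045,"tz":-0.015,"ax":0,"ay":0,"az":0,"gripper":255},
    {"tx":0.02,"ty":-0.05,"tz":0,"ax":0,"ay":0,"az":0,"gripper":255},
    {"tx":0.02,"ty":-0.05,"tz":0,"ax":0,"ay":0,"az":0,"gripper":255},
    {"tx":0.02,"ty":-0.05,"tz":0,"ax":0,"ay":0,"az":0,"gripper":255},
    {"tx":0.02,"ty":-0.05,"tz":0,"ax":0,"ay":0,"az":0,"gripper":255},
    {"tx":0.02,"ty":-0.05,"tz":0,"ax":0,"ay":0,"az":0,"gripper":255}
  ]
}}

```text
time_s: 5.0
ee_pos: [0.5524, 0.1439, 0.2326]
tool_rot: [-0.0, 0.988, 0.152, -0.0]
ft_force: [0.3, -0.6, -1.3]
grip_width: 0.0299
```

Emit:
{"op": "jog_arm", "data": {
  "motion": [
    {"tx":0.015,"ty":-0.04,"tz":0,"ax":0,"ay":0,"az":0,"gripper":255},
    {"tx":0.008,"ty":-0.02,"tz":0,"ax":0,"ay":0,"az":-0.1,"gripper":255},
    {"tx":0,"ty":0,"tz":0,"ax":0,"ay":0,"az":-0.083,"gripper":255},
    {"tx":0,"ty":0,"tz":0,"ax":0,"ay":0,"az":0,"gripper":255}
  ]
}}

```text
time_s: 5.5
ee_pos: [0.5563, 0.2064, 0.2324]
tool_rot: [-0.0, 0.97, 0.242, -0.0]
ft_force: [-0.0, -0.2, -1.8]
grip_width: 0.03
```

Run:
```python
from look import *
look("w2",[])
```

```text
5.55 [0.5564 0.2062 0.2325] [-0.000e+00  9.705e-01  2.411e-01 -3.000e-04] [ 0.158  0.47   1.288 -0.     1.384  1.241] 0.029846594265663877
```

View pics/w2.png

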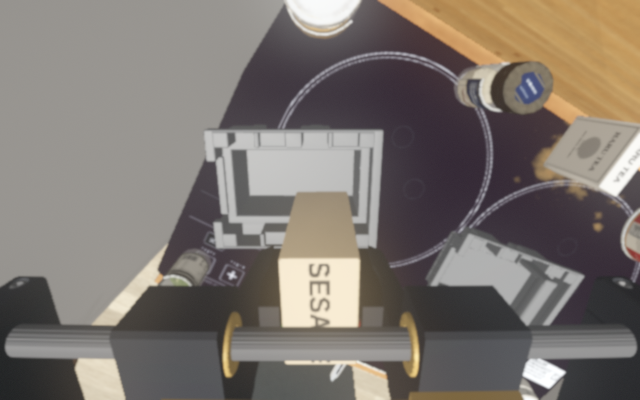

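The carton is held upright (bottom edge near row 360). The tub's rim shows at (205-383, 130-250), with its low end on the left, towards the wall. Next I'll fit the rim.

```bash
cat > tub.py <<'E'
from h import *
def fit(W,c=(0.5445,0.229),yaw=118.0,lo=.086,hi=.103,ycut=0.325,hx=.085,hy=.065,verbose=True):
    W=W.reshape(-1,3);W=W[np.isfinite(W[:,0])]
    W=W[(W[:,2]>lo)&(W[:,2]<hi)]
    W=W[W[:,1]<np.interp(W[:,0],[.45,.65],[.345,.318])-.005]
    best=None
    for a in np.arange(yaw-4,yaw+4.01,.25):
        t=np.deg2rad(a);u=np.array([np.cos(t),np.sin(t)]);v=np.array([-np.sin(t),np.cos(t)])
        q=W[:,:2]-np.array(c);X=q@u;Y=q@v;m=(abs(X)<hx)&(abs(Y)<hy);X=X[m];Y=Y[m]
        # sharpness of edges: use histogram energy
        hX=np.histogram(X,np.arange(-.09,.09,.001))[0];hY=np.histogram(Y,np.arange(-.07,.07,.001))[0]
        e=(np.diff(hX)**2).sum()+(np.diff(hY)**2).sum()
        if best is None or e>best[0]:
            def edge(h,b):  # outer extents: threshold
                k=np.where(h>0.25*np.percentile(h[h>0],75))[0];return b[k[0]],b[k[-1]]+.001
            best=(e,a,edge(hX,np.arange(-.09,.09,.001)),edge(hY,np.arange(-.07,.07,.001)),m.sum(),u,v)
    e,a,ex,ey,n,u,v=best
    ctr=np.array(c)+u*np.mean(ex)+v*np.mean(ey)
    print("yaw",a,"ctr",np.round(ctr,4),"size",round(ex[1]-ex[0],4),round(ey[1]-ey[0],4),n)
    return ctr,a
if __name__=="__main__":
    for f in["w2","scene0","side0"]:
        z=np.load(f+".npz");W=cloud(z["d"],z["K"],z["D"],z["c"])
        print(f);fit(W)
E
python3 tub.py
```

```text
w2
yaw 117.75 ctr [0.5394 0.2246] size 0.151 0.111 5053
scene0
yaw 117.75 ctr [0.5377 0.2226] size 0.151 0.112 1171
side0
yaw 117.0 ctr [0.5369 0.224 ] size 0.158 0.112 370
```

Emit:
{"op": "jog_arm", "data": {
  "motion": [
    {"tx":-0.007,"ty":-0.0195,"tz":0,"ax":0,"ay":0,"az":0,"gripper":255},
    {"tx":0,"ty":0,"tz":0.02,"ax":0,"ay":0,"az":0,"gripper":255},
    {"tx":0,"ty":0,"tz":0.03,"ax":0,"ay":0,"az":0,"gripper":255},
    {"tx":0,"ty":0,"tz":0.03,"ax":0,"ay":0,"az":0,"gripper":255},
    {"tx":0,"ty":0,"tz":0,"ax":0,"ay":0,"az":0,"gripper":255}
  ]
}}

```text
time_s: 6.18
ee_pos: [0.5395, 0.2205, 0.1512]
tool_rot: [-0.0, 0.97, 0.242, -0.002]
ft_force: [-0.0, -0.3, -0.9]
grip_width: 0.0299
```

Run:
```python
from look import *
from tub import fit
look("w3",[])
z=np.load("w3.npz");W=cloud(z["d"],z["K"],z["D"],z["c"]);fit(W)
```

```text
6.22 [0.5405 0.2206 0.153 ] [-1.000e-04  9.703e-01  2.418e-01 -5.000e-04] [0.187 0.517 1.43  0.    1.196 1.269] 0.029781814677681158
yaw 117.75 ctr [0.5414 0.2251] size 0.15 0.107 8353
```

View pics/w3.png

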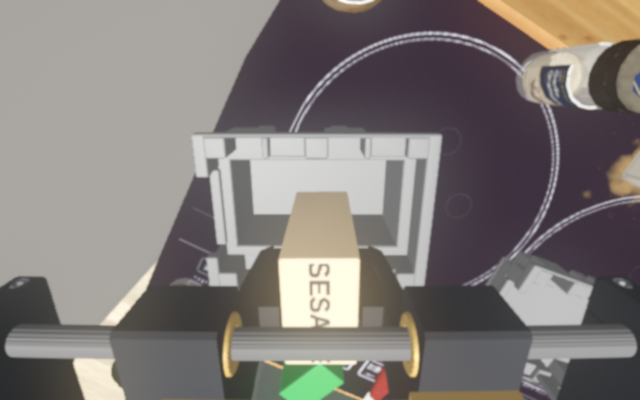

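Emit:
{"op": "jog_arm", "data": {
  "motion": [
    {"tx":0,"ty":0,"tz":0.025,"ax":0,"ay":0,"az":0,"gripper":255},
    {"tx":0,"ty":0,"tz":0.03,"ax":0,"ay":0,"az":0,"gripper":255},
    {"tx":0,"ty":0,"tz":0.025,"ax":0,"ay":0,"az":0,"gripper":255},
    {"tx":0,"ty":0,"tz":0.015,"ax":0,"ay":0,"az":0,"gripper":255},
    {"tx":0,"ty":0,"tz":0.007,"ax":0,"ay":0,"az":0,"gripper":255},
    {"tx":0,"ty":0,"tz":0.003,"ax":0,"ay":0,"az":0,"gripper":255},
    {"tx":0,"ty":0,"tz":0,"ax":0,"ay":0,"az":0,"gripper":255}
  ]
}}

```text
time_s: 7.1
ee_pos: [0.5415, 0.2203, 0.0483]
tool_rot: [0.0, 0.97, 0.242, 0.001]
ft_force: [0.3, -0.0, -0.7]
grip_width: 0.0298
```

Emit:
{"op": "jog_arm", "data": {
  "motion": [
    {"tx":0,"ty":0,"tz":0.002,"ax":0,"ay":0,"az":0,"gripper":255},
    {"tx":0,"ty":0,"tz":0.0,"ax":0,"ay":0,"az":0,"gripper":255},
    {"tx":0,"ty":0,"tz":0,"ax":0,"ay":0,"az":0,"gripper":110},
    {"tx":0,"ty":0,"tz":0,"ax":0,"ay":0,"az":0,"gripper":110},
    {"tx":0,"ty":0,"tz":0,"ax":0,"ay":0,"az":0,"gripper":110},
    {"tx":0,"ty":0,"tz":0,"ax":0,"ay":0,"az":0,"gripper":110}
  ]
}}

```text
time_s: 7.85
ee_pos: [0.5412, 0.2202, 0.0458]
tool_rot: [-0.0, 0.97, 0.242, 0.0]
ft_force: [0.1, -0.1, 1.5]
grip_width: 0.0505
```

Emit:
{"op": "jog_arm", "data": {
  "motion": [
    {"tx":0,"ty":0,"tz":-0.01,"ax":0,"ay":0,"az":0,"gripper":110},
    {"tx":0,"ty":0,"tz":-0.03,"ax":0,"ay":0,"az":0,"gripper":110},
    {"tx":0,"ty":0,"tz":-0.05,"ax":0,"ay":0,"az":0,"gripper":110},
    {"tx":0,"ty":0,"tz":-0.055,"ax":0,"ay":0,"az":0,"gripper":0},
    {"tx":0,"ty":0,"tz":-0.05,"ax":0,"ay":0,"az":0,"gripper":0},
    {"tx":0,"ty":0,"tz":0,"ax":0,"ay":0,"az":0,"gripper":0},
    {"tx":0,"ty":0,"tz":0,"ax":0,"ay":0,"az":0,"gripper":0}
  ]
}}

```text
time_s: 8.72
ee_pos: [0.5408, 0.2201, 0.2402]
tool_rot: [-0.0, 0.97, 0.242, -0.001]
ft_force: [-0.1, -0.5, -0.2]
grip_width: 0.0873
```

Run:
```python
from look import *
from tub import fit
look("w4",[("carton",(.541,.22),.03,.076,.09),("caddyrim",(0.525,-0.045),.1,.045,.062),("handle",(0.525,-0.045),.1,.085,.11)])
z=np.load("w4.npz");W=cloud(z["d"],z["K"],z["D"],z["c"]);fit(W)
```

```text
8.78 [0.5407 0.2201 0.2395] [-1.000e-04  9.703e-01  2.420e-01 -1.200e-03] [0.186 0.444 1.308 0.    1.391 1.268] 0.08803527593565236
carton 1676 ((0.5415148138999939, 0.22070659697055817), (0.04975757375359535, 0.029646895825862885), 28.83627700805664) 0.08215561407669311
caddyrim 1663 ((0.5338865518569946, -0.042392224073410034), (0.09737803786993027, 0.15161503851413727), 7.469630718231201) 0.052602338193411036
handle 443 ((0.5632200241088867, -0.037157092243433), (0.027031460776925087, 0.014435410499572754), 5.667012691497803) 0.09644486000271935
yaw 118.0 ctr [0.5395 0.2246] size 0.151 0.111 5932
```

View pics/w4.png

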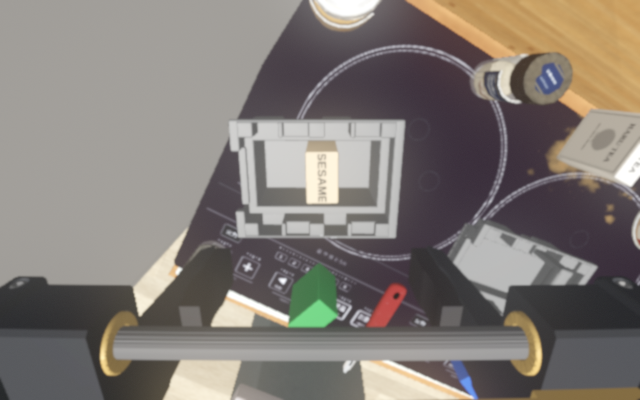

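The carton stands in the tub at (322,175), its top at 0.082, inside the shoulder. The tub hasn't moved: (0.5395, 0.2246), yaw about 118°. Next, above the caddy.

Emit:
{"op": "jog_arm", "data": {
  "motion": [
    {"tx":-0.012,"ty":0.02,"tz":0,"ax":0,"ay":0,"az":0,"gripper":0},
    {"tx":-0.025,"ty":0.042,"tz":0,"ax":0,"ay":0,"az":0,"gripper":0},
    {"tx":-0.025,"ty":0.042,"tz":0,"ax":0,"ay":0,"az":0,"gripper":0},
    {"tx":-0.025,"ty":0.042,"tz":0,"ax":0,"ay":0,"az":0,"gripper":0},
    {"tx":-0.025,"ty":0.042,"tz":0,"ax":0,"ay":0,"az":0,"gripper":0},
    {"tx":-0.025,"ty":0.039,"tz":0,"ax":0,"ay":0,"az":0.0,"gripper":0},
    {"tx":0,"ty":0,"tz":0,"ax":0,"ay":0,"az":0.18,"gripper":0},
    {"tx":0,"ty":0,"tz":0,"ax":0,"ay":0,"az":0.18,"gripper":0},
    {"tx":0,"ty":0,"tz":0,"ax":0,"ay":0,"az":0,"gripper":0}
  ]
}}

```text
time_s: 9.9
ee_pos: [0.5264, -0.0445, 0.2396]
tool_rot: [-0.0, 0.998, 0.065, -0.001]
ft_force: [-0.6, 0.6, -0.2]
grip_width: 0.0882
```

Run:
```python
from look import *
from tub import fit
look("w5",[("caddyrim",(0.525,-0.045),.1,.045,.062),("handle",(0.525,-0.045),.1,.085,.11)])
z=np.load("w5.npz");W=cloud(z["d"],z["K"],z["D"],z["c"]);fit(W,(0.526,-0.044),97.3,.045,.062)
```

```text
9.95 [ 0.5265 -0.0445  0.2398] [-4.000e-04  9.978e-01  6.620e-02 -9.000e-04] [-0.306  0.321  1.484  0.     1.339  1.132] 0.08797405421179008
caddyrim 4281 ((0.5266803503036499, -0.04313129931688309), (0.1107284277677536, 0.15046603977680206), 7.235446929931641) 0.05311919537561943
handle 1703 ((0.5273424983024597, -0.043204206973314285), (0.09936414659023285, 0.013819399289786816), 7.648000717163086) 0.09869076769731766
yaw 97.3 ctr [ 0.5269 -0.0434] size 0.151 0.112 4281
```

View pics/w5.png

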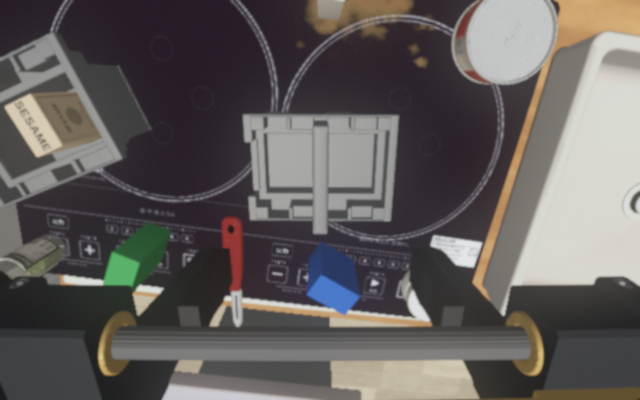

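Emit:
{"op": "jog_arm", "data": {
  "motion": [
    {"tx":0.0127,"ty":-0.001,"tz":0.02,"ax":0,"ay":0,"az":0.005,"gripper":0},
    {"tx":0,"ty":0,"tz":0.045,"ax":0,"ay":0,"az":0,"gripper":0},
    {"tx":0,"ty":0,"tz":0.045,"ax":0,"ay":0,"az":0,"gripper":0},
    {"tx":0,"ty":0,"tz":0.035,"ax":0,"ay":0,"az":0,"gripper":0},
    {"tx":0,"ty":0,"tz":0.0205,"ax":0,"ay":0,"az":0,"gripper":0},
    {"tx":0,"ty":0,"tz":0,"ax":0,"ay":0,"az":0,"gripper":200},
    {"tx":0,"ty":0,"tz":0,"ax":0,"ay":0,"az":0,"gripper":255},
    {"tx":0,"ty":0,"tz":0,"ax":0,"ay":0,"az":0,"gripper":255},
    {"tx":0,"ty":0,"tz":0,"ax":0,"ay":0,"az":0,"gripper":255},
    {"tx":0,"ty":0,"tz":0,"ax":0,"ay":0,"az":0,"gripper":255}
  ],
  "newtons": 30
}}

```text
time_s: 11.2
ee_pos: [0.5394, -0.0419, 0.0755]
tool_rot: [0.0, 0.998, 0.062, 0.0]
ft_force: [-0.5, 0.2, 0.7]
grip_width: 0.0403
```

Emit:
{"op": "jog_arm", "data": {
  "motion": [
    {"tx":0,"ty":0,"tz":0,"ax":0,"ay":0,"az":0,"gripper":255},
    {"tx":0,"ty":0,"tz":0,"ax":0,"ay":0,"az":0,"gripper":255},
    {"tx":0,"ty":0,"tz":0,"ax":0,"ay":0,"az":0,"gripper":255},
    {"tx":0,"ty":0,"tz":0,"ax":0,"ay":0,"az":0,"gripper":255}
  ],
  "newtons": 30
}}

```text
time_s: 11.7
ee_pos: [0.5394, -0.042, 0.0752]
tool_rot: [0.0, 0.998, 0.062, 0.0]
ft_force: [1.1, -0.6, 0.1]
grip_width: 0.0134
```

Emit:
{"op": "jog_arm", "data": {
  "motion": [
    {"tx":0,"ty":0,"tz":-0.015,"ax":0,"ay":0,"az":0,"gripper":255},
    {"tx":0,"ty":0,"tz":-0.035,"ax":0,"ay":0,"az":0,"gripper":255},
    {"tx":0,"ty":0,"tz":-0.045,"ax":0,"ay":0,"az":0,"gripper":255},
    {"tx":0,"ty":0,"tz":-0.045,"ax":0,"ay":0,"az":0,"gripper":255},
    {"tx":0,"ty":0,"tz":-0.02,"ax":0,"ay":0,"az":-0.1,"gripper":255},
    {"tx":0,"ty":0,"tz":0,"ax":0,"ay":0,"az":-0.175,"gripper":255},
    {"tx":0,"ty":0,"tz":0,"ax":0,"ay":0,"az":-0.175,"gripper":255},
    {"tx":0,"ty":0,"tz":0,"ax":0,"ay":0,"az":-0.175,"gripper":255},
    {"tx":0,"ty":0,"tz":0,"ax":0,"ay":0,"az":-0.175,"gripper":255},
    {"tx":0,"ty":0,"tz":0,"ax":0,"ay":0,"az":-0.175,"gripper":255}
  ]
}}

```text
time_s: 12.95
ee_pos: [0.539, -0.0418, 0.2359]
tool_rot: [-0.0, 0.851, 0.525, -0.0]
ft_force: [-0.2, 0.0, -1.4]
grip_width: 0.013
```

Run:
```python
from look import *
look("w6",[])
img,*_=grab("side"); cv2.imwrite("pics/side1.png",img)
```

```text
13.0 [ 0.539  -0.0418  0.2359] [-1.000e-04  8.495e-01  5.276e-01 -0.000e+00] [-0.294  0.349  1.455  0.     1.337  0.165] 0.01331788567695887
```

View pics/side1.png

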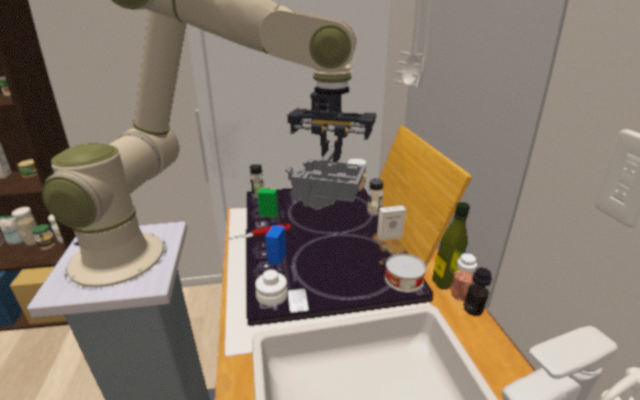

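View pics/w6.png

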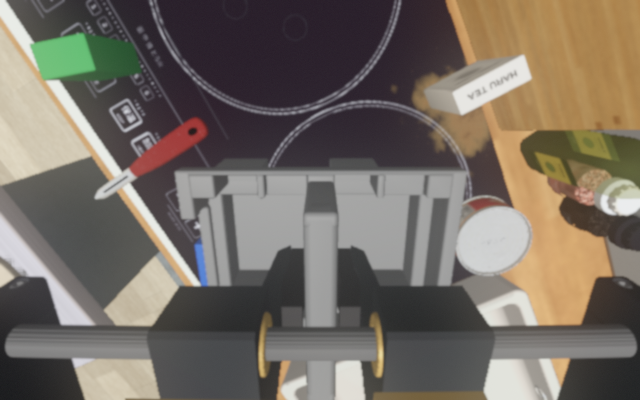

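Held and level: the bar is at (320,215) and the rim is horizontal. Rotating further.

Emit:
{"op": "jog_arm", "data": {
  "motion": [
    {"tx":0,"ty":0,"tz":0,"ax":0,"ay":0,"az":-0.175,"gripper":255},
    {"tx":0,"ty":0,"tz":0,"ax":0,"ay":0,"az":-0.175,"gripper":255},
    {"tx":0,"ty":0,"tz":0,"ax":0,"ay":0,"az":-0.175,"gripper":255},
    {"tx":0,"ty":0,"tz":0,"ax":0,"ay":0,"az":-0.175,"gripper":255},
    {"tx":0,"ty":0,"tz":0,"ax":0,"ay":0,"az":-0.175,"gripper":255},
    {"tx":0,"ty":0,"tz":0,"ax":0,"ay":0,"az":-0.175,"gripper":255},
    {"tx":0,"ty":0,"tz":0,"ax":0,"ay":0,"az":-0.175,"gripper":255},
    {"tx":0,"ty":0,"tz":0,"ax":0,"ay":0,"az":-0.175,"gripper":255},
    {"tx":0,"ty":0,"tz":0,"ax":0,"ay":0,"az":-0.175,"gripper":255},
    {"tx":0,"ty":0,"tz":0,"ax":0,"ay":0,"az":-0.175,"gripper":255}
  ]
}}

```text
time_s: 14.3
ee_pos: [0.5391, -0.0418, 0.2356]
tool_rot: [-0.0, 0.145, 0.989, 0.0]
ft_force: [0.4, 0.9, -2.6]
grip_width: 0.0135
```

Emit:
{"op": "jog_arm", "data": {
  "motion": [
    {"tx":0,"ty":0,"tz":0,"ax":0,"ay":0,"az":-0.175,"gripper":255},
    {"tx":0,"ty":0,"tz":0,"ax":0,"ay":0,"az":-0.175,"gripper":255},
    {"tx":0,"ty":0,"tz":0,"ax":0,"ay":0,"az":-0.175,"gripper":255},
    {"tx":0,"ty":0,"tz":0,"ax":0,"ay":0,"az":-0.175,"gripper":255},
    {"tx":0,"ty":0,"tz":0,"ax":0,"ay":0,"az":-0.067,"gripper":255},
    {"tx":0,"ty":0,"tz":0,"ax":0,"ay":0,"az":0,"gripper":255}
  ]
}}

```text
time_s: 15.05
ee_pos: [0.5391, -0.0419, 0.2355]
tool_rot: [-0.0, -0.233, 0.972, 0.0]
ft_force: [-0.7, -0.4, -3.5]
grip_width: 0.0134
```

Run:
```python
from look import *
s=telemetry.read_state()
look("w7",[])
z=np.load("w7.npz");W=cloud(z["d"],z["K"],z["D"],z["c"]).reshape(-1,3)
T=np.linalg.inv(toolT(s)); P=W@T[:3,:3].T+T[:3,3]
# handle top plane: tool z ~ -0.0257 ; rim ~ tool z = -.0187+.093-.055=.019
cad=np.array([-0.012,0.0])
m=(abs(P[:,0]+.012)<.065)&(abs(P[:,1])<.085)&(abs(P[:,2]-.0195)<.012)&(abs(P[:,1])>.03)
Q=P[m];print(len(Q), "x rng",np.percentile(Q[:,0],[.5,1,50,99,99.5]),"y rng",np.percentile(Q[:,1],[.5,99.5]),"z",np.median(Q[:,2]))
top=Q[np.abs(Q[:,2]-.0195)<.006]
A=np.c_[top[:,:2],np.ones(len(top))];f=np.linalg.lstsq(A,top[:,2],rcond=None)[0];print("plane",f)
h=P[(abs(P[:,1])<.012)&(P[:,0]>-.08)&(P[:,0]<.06)&(P[:,2]>-.04)&(P[:,2]<-.01)]
print("handle",len(h),np.percentile(h[:,0],[1,99]) if len(h) else 0,np.median(h[:,2]) if len(h) else 0)
```

```text
15.1 [ 0.5391 -0.0419  0.2355] [-0.     -0.233   0.9725 -0.    ] [-0.294  0.35   1.455 -0.     1.337 -2.335] 0.013567504953557552
6365 x rng [-0.02541529 -0.02431586  0.03238395  0.04242389  0.04248012] y rng [-0.07341416  0.07511245] z 0.021506171385791972
plane [0.00577267 0.00018402 0.02143824]
handle 6414 [-0.05897417  0.03709037] -0.023621011810451786
```

View pics/w7.png

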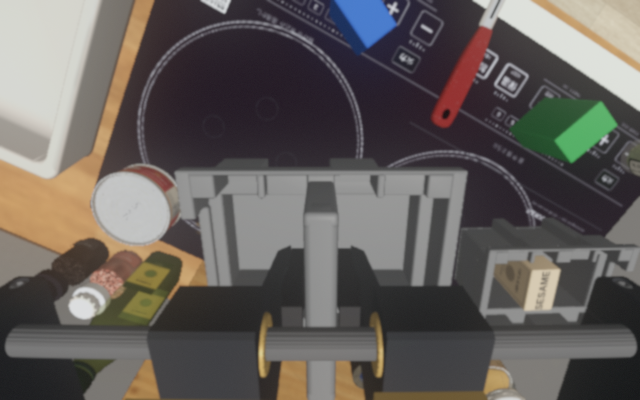

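Emit:
{"op": "jog_arm", "data": {
  "motion": [
    {"tx":-0.0086,"ty":0.0184,"tz":0,"ax":0,"ay":0,"az":0,"gripper":255},
    {"tx":-0.02,"ty":0.0436,"tz":0,"ax":0,"ay":0,"az":0,"gripper":255},
    {"tx":-0.02,"ty":0.0436,"tz":0,"ax":0,"ay":0,"az":0,"gripper":255},
    {"tx":-0.02,"ty":0.0436,"tz":0,"ax":0,"ay":0,"az":0,"gripper":255},
    {"tx":-0.02,"ty":0.0436,"tz":0,"ax":0,"ay":0,"az":0,"gripper":255},
    {"tx":-0.015,"ty":0.0286,"tz":0,"ax":0,"ay":0,"az":0,"gripper":255},
    {"tx":-0.005,"ty":0.015,"tz":0,"ax":0,"ay":0,"az":-0.0155,"gripper":255},
    {"tx":0,"ty":0,"tz":0,"ax":0,"ay":0,"az":0,"gripper":255},
    {"tx":0,"ty":0,"tz":0,"ax":0,"ay":0,"az":0,"gripper":255}
  ]
}}

```text
time_s: 16.23
ee_pos: [0.528, 0.2171, 0.2352]
tool_rot: [-0.0, -0.242, 0.97, -0.0]
ft_force: [0.3, 0.4, -3.4]
grip_width: 0.0139
```

Run:
```python
from look import *
look("w8",[])
for n in["side","scene"]:
    img,d,K,D,c=grab(n); np.savez(n+"2.npz",img=img,d=d,K=K,D=D,c=c)
    cv2.imwrite(f"pics/{n}2.png",cv2.resize(img[100:300,180:460],None,fx=2.8,fy=2.8) if n=="side" else cv2.resize(img[120:320,140:420],None,fx=2.8,fy=2.8))
```

```text
16.27 [0.5281 0.217  0.2353] [-1.000e-04 -2.416e-01  9.704e-01 -1.000e-04] [ 0.185  0.417  1.359 -0.     1.365 -1.874] 0.013303965499976396
```

View pics/w8.png

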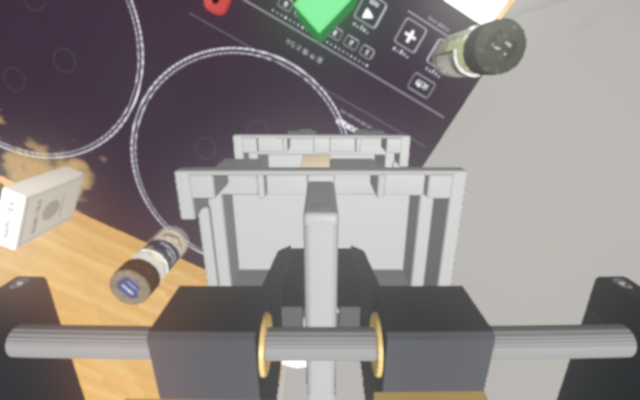

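View pics/side2.png

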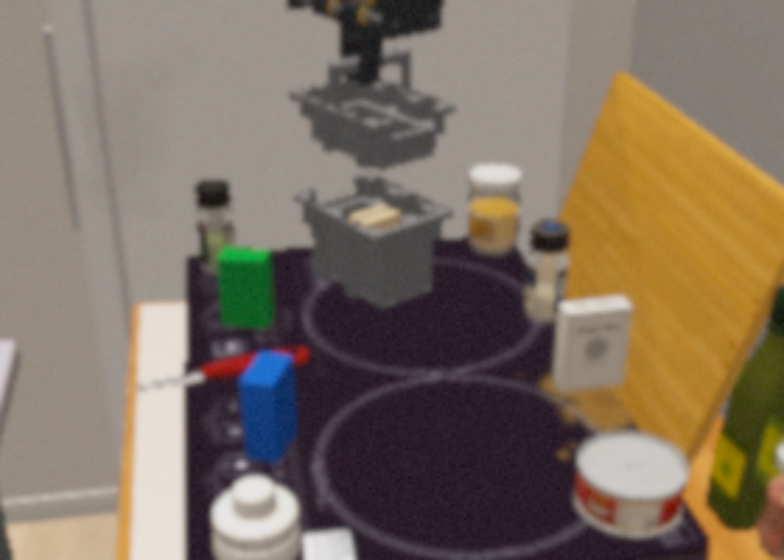

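View pics/scene2.png

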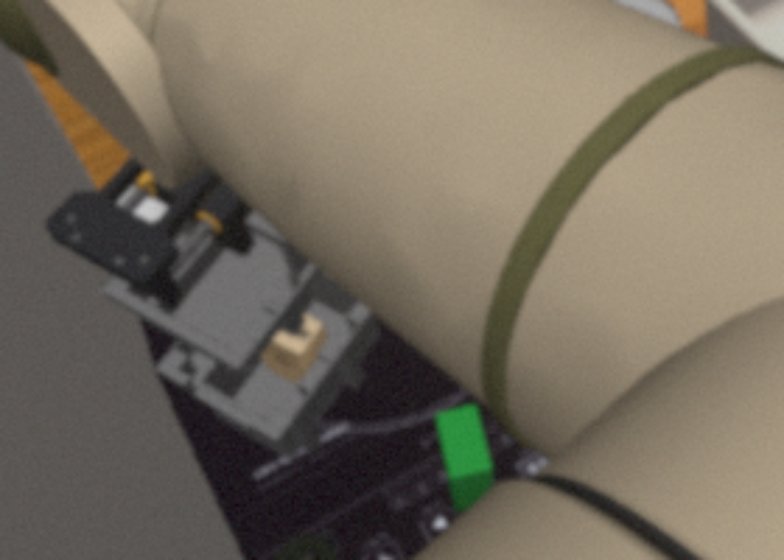

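```bash
cat > rel.py <<'E'
from look import *
s=telemetry.read_state()
def rel(f,s):
    z=np.load(f+".npz");W=cloud(z["d"],z["K"],z["D"],z["c"]).reshape(-1,3)
    T=np.linalg.inv(toolT(s)); P=W@T[:3,:3].T+T[:3,3]
    zr=s["ee_pos"][2]-.096
    for nm,m in [("caddy",(P[:,0]>-.03)&(P[:,0]<.06)&(abs(P[:,1])<.085)&(abs(P[:,2]-.0215)<.006)),
                 ("tub",(P[:,0]>-.05)&(P[:,0]<.08)&(abs(P[:,1])<.11)&(abs(P[:,2]-zr)<.006))]:
        Q=P[m]
        if len(Q)<50: print(nm,len(Q));continue
        xm=np.percentile(Q[:,0],99.5)
        # per-strip far edge vs y, for angle
        b=np.arange(-.07,.071,.01);e=[(y,np.percentile(Q[abs(Q[:,1]-y)<.005,0],99)) for y in b if (abs(Q[:,1]-y)<.005).sum()>15]
        e=np.array(e)
        print(nm,len(Q),"xmax",round(xm,4),"y",np.round(np.percentile(Q[:,1],[.5,99.5]),4),np.round(np.percentile(Q[:,1],[.5,99.5]).mean(),4),"z",round(np.median(Q[:,2]),4),"strip",np.round(e[:,1]*1e3,1))
rel(__import__("sys").argv[1],s)
E
python3 rel.py w8
```

```text
caddy 8102 xmax 0.0426 y [-0.0733  0.075 ] 0.0008 z 0.0216 strip [42.3 42.4 42.5 42.6 42.4 42.5 42.4 42.5 42.6 42.5 42.6 42.6 42.5 42.6
 42.5]
tub 2234 xmax 0.0426 y [-0.0732  0.076 ] 0.0014 z 0.1408 strip [42.6 42.6 42.6 42.6 42.5 42.5 42.6 42.5 42.6 42.5 42.5 42.5 42.5 42.4
 42.3]
```

In the same picture, the caddy rim (rows 170-215) and tub rim (rows 135-165) agree within 0.6 mm and have no yaw difference. Lowering onto the seats.

Emit:
{"op": "jog_arm", "data": {
  "motion": [
    {"tx":0,"ty":0.0005,"tz":0.015,"ax":0,"ay":0,"az":0,"gripper":255},
    {"tx":0,"ty":0,"tz":0.02,"ax":0,"ay":0,"az":0,"gripper":255},
    {"tx":0,"ty":0,"tz":0.015,"ax":0,"ay":0,"az":0,"gripper":255},
    {"tx":0,"ty":0,"tz":0.008,"ax":0,"ay":0,"az":0,"gripper":255},
    {"tx":0,"ty":0,"tz":0,"ax":0,"ay":0,"az":0,"gripper":255},
    {"tx":0,"ty":0,"tz":0,"ax":0,"ay":0,"az":0,"gripper":255}
  ]
}}

```text
time_s: 17.12
ee_pos: [0.528, 0.2185, 0.1778]
tool_rot: [0.001, -0.242, 0.97, -0.0]
ft_force: [0.0, 0.2, -3.7]
grip_width: 0.0136
```

```bash
python3 - <<'E'
from look import *
look("w9",[])
E
python3 rel.py w9
```

```text
17.18 [0.528  0.2185 0.1779] [ 6.000e-04 -2.424e-01  9.702e-01 -0.000e+00] [ 0.187  0.465  1.442  0.     1.234 -1.873] 0.013126019748681977
caddy 8094 xmax 0.0425 y [-0.0733  0.0749] 0.0008 z 0.0216 strip [42.2 42.3 42.3 42.4 42.4 42.4 42.3 42.4 42.4 42.4 42.5 42.5 42.5 42.4
 42.4]
tub 2676 xmax 0.0434 y [-0.0744  0.1095] 0.0176 z 0.0832 strip [43.5 43.4 43.4 43.4 43.4 43.3 43.2 43.1 43.2 43.2 43.2 43.2 43.2 43.1
 43.1]
```

Emit:
{"op": "jog_arm", "data": {
  "motion": [
    {"tx":0.0008,"ty":-0.0006,"tz":0.004,"ax":0,"ay":0,"az":0,"gripper":255},
    {"tx":0,"ty":0,"tz":0.003,"ax":0,"ay":0,"az":0,"gripper":255},
    {"tx":0,"ty":0,"tz":0,"ax":0,"ay":0,"az":0,"gripper":255}
  ]
}}

```text
time_s: 17.55
ee_pos: [0.5272, 0.2175, 0.1699]
tool_rot: [-0.0, -0.242, 0.97, 0.0]
ft_force: [-0.1, -0.1, -2.4]
grip_width: 0.0138
```

Emit:
{"op": "jog_arm", "data": {
  "motion": [
    {"tx":0,"ty":0,"tz":0.002,"ax":0,"ay":0,"az":0,"gripper":255},
    {"tx":0,"ty":0,"tz":0,"ax":0,"ay":0,"az":0,"gripper":255}
  ]
}}

```text
time_s: 17.8
ee_pos: [0.5272, 0.2175, 0.1681]
tool_rot: [-0.0, -0.242, 0.97, 0.0]
ft_force: [-0.6, 0.1, -3.1]
grip_width: 0.0133
```

Emit:
{"op": "jog_arm", "data": {
  "motion": [
    {"tx":0,"ty":0,"tz":0.0015,"ax":0,"ay":0,"az":0,"gripper":255},
    {"tx":0,"ty":0,"tz":0,"ax":0,"ay":0,"az":0,"gripper":255}
  ]
}}

```text
time_s: 18.05
ee_pos: [0.5272, 0.2175, 0.1666]
tool_rot: [-0.0, -0.242, 0.97, 0.0]
ft_force: [0.6, 0.3, -2.4]
grip_width: 0.0131
```

Emit:
{"op": "jog_arm", "data": {
  "motion": [
    {"tx":0,"ty":0,"tz":0.001,"ax":0,"ay":0,"az":0,"gripper":255},
    {"tx":0,"ty":0,"tz":0,"ax":0,"ay":0,"az":0,"gripper":255},
    {"tx":0,"ty":0,"tz":0,"ax":0,"ay":0,"az":0,"gripper":255}
  ]
}}

```text
time_s: 18.42
ee_pos: [0.5273, 0.2175, 0.1661]
tool_rot: [0.0, -0.242, 0.97, -0.0]
ft_force: [-2.8, -1.3, 4.2]
grip_width: 0.0134
```

Emit:
{"op": "jog_arm", "data": {
  "motion": [
    {"tx":0,"ty":0,"tz":0.001,"ax":0,"ay":0,"az":0,"gripper":255},
    {"tx":0,"ty":0,"tz":0,"ax":0,"ay":0,"az":0,"gripper":255},
    {"tx":0,"ty":0,"tz":0,"ax":0,"ay":0,"az":0,"gripper":255}
  ]
}}

```text
time_s: 18.8
ee_pos: [0.5276, 0.2176, 0.1662]
tool_rot: [0.001, -0.242, 0.97, -0.0]
ft_force: [-5.8, -0.6, 10.7]
grip_width: 0.0135
```

```bash
python3 - <<'E'
from look import *
look("w10",[])
img,*_=grab("side");cv2.imwrite("pics/side3.png",cv2.resize(img[100:240,250:450],None,fx=4,fy=4))
E
python3 rel.py w10
```

```text
18.85 [0.5276 0.2176 0.1662] [ 1.000e-03 -2.425e-01  9.702e-01 -1.000e-04] [ 0.186  0.475  1.459  0.     1.206 -1.875] 0.013824538491124359
caddy 8178 xmax 0.0425 y [-0.0733  0.075 ] 0.0009 z 0.0215 strip [42.2 42.3 42.4 42.5 42.3 42.4 42.4 42.4 42.5 42.5 42.5 42.4 42.5 42.5
 42.4]
tub 12015 xmax 0.0422 y [-0.0716  0.1071] 0.0177 z 0.0729 strip [42.5 42.3 42.1 42.1 42.1 42.1 42.2 42.2 42.1 42.1 42.  42.  42.  42.
 42.1]
```

View pics/side3.png

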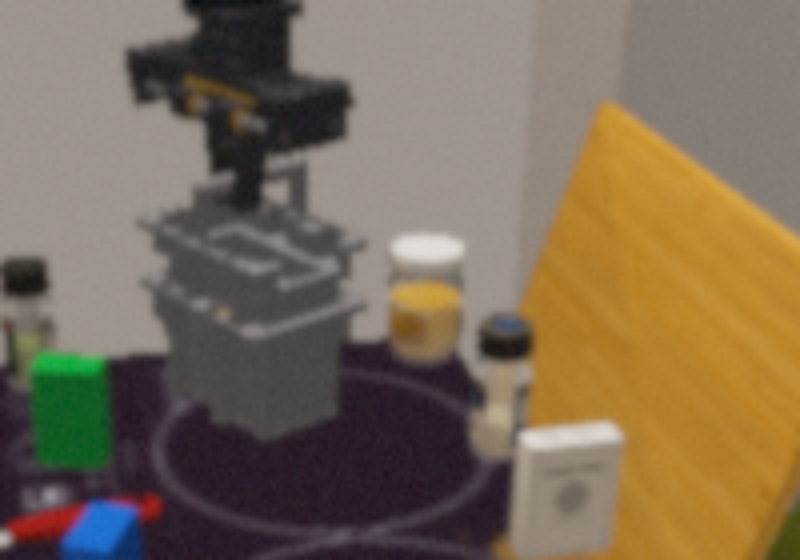

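Contact came at TCP 0.166, so the caddy's underside is at about 0.090-0.091, which is seated height. If the feet were on the rim tops it would be 0.096, and nested would be far lower. The side view shows it level. Releasing.

Emit:
{"op": "jog_arm", "data": {
  "motion": [
    {"tx":0,"ty":0,"tz":-0.0012,"ax":0,"ay":0,"az":0,"gripper":255},
    {"tx":0,"ty":0,"tz":0,"ax":0,"ay":0,"az":0,"gripper":230},
    {"tx":0,"ty":0,"tz":0,"ax":0,"ay":0,"az":0,"gripper":150},
    {"tx":0,"ty":0,"tz":0,"ax":0,"ay":0,"az":0,"gripper":110},
    {"tx":0,"ty":0,"tz":0,"ax":0,"ay":0,"az":0,"gripper":110},
    {"tx":0,"ty":0,"tz":0,"ax":0,"ay":0,"az":0,"gripper":110}
  ]
}}

```text
time_s: 19.65
ee_pos: [0.5273, 0.2175, 0.1658]
tool_rot: [-0.0, -0.242, 0.97, 0.0]
ft_force: [-0.2, 0.2, -0.1]
grip_width: 0.0496
```

Emit:
{"op": "jog_arm", "data": {
  "motion": [
    {"tx":0,"ty":0,"tz":-0.01,"ax":0,"ay":0,"az":0,"gripper":110},
    {"tx":0,"ty":0,"tz":-0.025,"ax":0,"ay":0,"az":0,"gripper":110},
    {"tx":0,"ty":0,"tz":-0.04,"ax":0,"ay":0,"az":0,"gripper":110},
    {"tx":0,"ty":0,"tz":-0.04,"ax":0,"ay":0,"az":0,"gripper":110},
    {"tx":0.0,"ty":0,"tz":-0.02,"ax":0,"ay":0,"az":0,"gripper":110},
    {"tx":0,"ty":0,"tz":0,"ax":0,"ay":0,"az":0,"gripper":110},
    {"tx":0,"ty":0,"tz":0,"ax":0,"ay":0,"az":0,"gripper":110}
  ]
}}

```text
time_s: 20.52
ee_pos: [0.527, 0.2175, 0.3]
tool_rot: [-0.001, -0.242, 0.97, 0.0]
ft_force: [-0.7, -0.1, -0.6]
grip_width: 0.0499
```

Run:
```python
from look import *
from tub import fit
s=telemetry.read_state()
look("w11",[("handle",(0.5395,0.2246),.05,.175,.21)])
z=np.load("w11.npz");W=cloud(z["d"],z["K"],z["D"],z["c"])
print("caddy");fit(W,(0.5395,0.2246),118,.138,.154); print("tub");fit(W,(0.5395,0.2246),118,.09,.103)
V=W.reshape(-1,3);u=np.array([np.cos(2.057),np.sin(2.057)]);v=np.array([-u[1],u[0]]);q=V[:,:2]-[.5395,.2246];X=q@u;Y=q@v
m=(abs(X)<.075)&(abs(Y)<.055)&(V[:,2]>.138)&(V[:,2]<.154)
print("rim plane",np.linalg.lstsq(np.c_[X[m],Y[m],np.ones(m.sum())],V[m,2],rcond=None)[0])
for n in["scene","side"]:
    img,d,K,D,c=grab(n); W=cloud(d,K,D,c); print(n);fit(W,(.5395,.2246),118,.138,.154)
    V=W.reshape(-1,3);m=(abs(V[:,0]-.5395)<.05)&(abs(V[:,1]-.2246)<.04)&(V[:,2]>.175)&(V[:,2]<.21);h=V[m]
    print("handle top",len(h),np.median(h[:,2]) if len(h) else 0)
    cv2.imwrite(f"pics/{n}4.png",cv2.resize(img[100:300,190:440],None,fx=3,fy=3))
```

```text
20.57 [0.527  0.2174 0.2998] [-1.000e-03 -2.424e-01  9.702e-01  1.000e-04] [ 0.186  0.383  1.243 -0.     1.518 -1.875] 0.050026593310608325
handle 2022 ((0.5379241108894348, 0.22421546280384064), (0.099933922290802, 0.01385725662112236), 27.736711502075195) 0.18973670146349866
caddy
yaw 118.0 ctr [0.5375 0.2241] size 0.151 0.11 4849
tub
yaw 118.0 ctr [0.5287 0.2194] size 0.121 0.09 6112
rim plane [0.00101969 0.00451415 0.14316665]
scene
yaw 118.0 ctr [0.5361 0.2245] size 0.147 0.112 1030
handle top 439 0.19117126288167308
side
yaw 119.5 ctr [0.5345 0.2223] size 0.159 0.113 340
handle top 157 0.18653202095785226
```

View pics/w11.png

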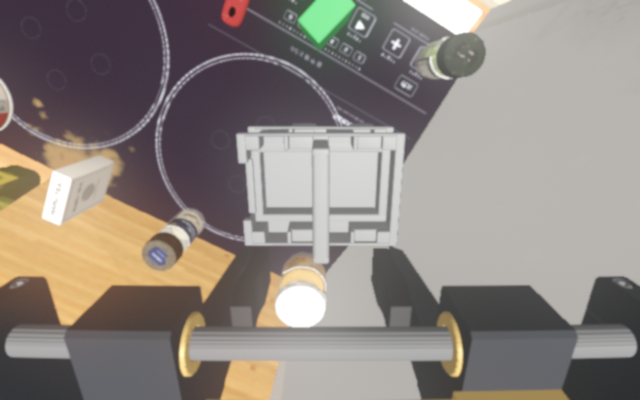

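View pics/side4.png

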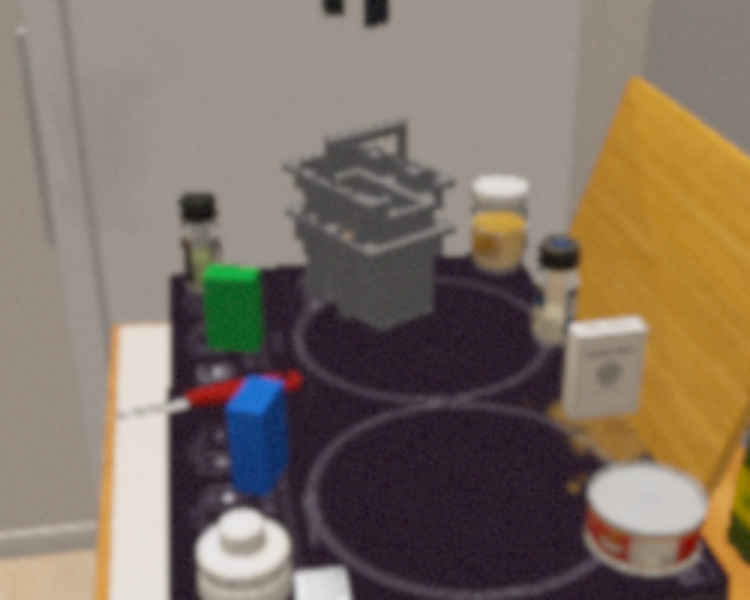

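The handle-top rise relative to the hob is 91.0 mm (wrist), 91.6 mm (scene) and 90.1 mm (side), against 91 mm when seated. The rim is level to 0.005 rad, yaw agrees and the gripper is clear. Handing in.

```bash
python3 -c "
from workcell import hand_in
print(hand_in())"
```

```text
the job is handed in; nothing more can be done
None
```

I stood the beige "SESAME" carton upright in the deep tub and stacked the caddy on top, turned end for end. I handed in at about 20.7 s; `hand_in()` gives no verdict.

**Last checks:**
- **Carton:** its top was at 82 mm, about 4 mm from the tub's centre along its length. I checked this before stacking and did not measure it again under the caddy.
- **Caddy height:** the handle now sits 91.0 mm (wrist), 91.6 mm (scene) and 90.1 mm (side) higher than it did on the hob. Seated should be 91 mm.
- **Caddy position:** the rim is level within 0.005 rad, the yaw matches the tub, and the centre is within about 2 mm of the tub's earlier position.
- **Robot:** the gripper was clear of everything at the end. The largest contact force I read, while seating the caddy, was about 12 N.

**Failed or disagreed:**
- My first two `jog_arm` calls were refused for missing fields, and nothing moved.
- The side camera read positions and heights 3–5 mm off the other two throughout.
- The tub's rim could not be refitted after stacking because the caddy hides it.
- I did not re-measure the bystanders; they looked in place in the last pictures.

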